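# Take the graver from the tool drawer and show its point to the inspection camera

## Task

The newly ground graver has to be checked before it is used. Pull the top drawer of the small cabinet well open, take the graver out by its round wooden handle and hold it up to the inspection camera: the steel point 50 mm in front of the lens, in line with it, and the shaft pointing straight into the lens. Do not touch the camera, leave the other tools in the drawer and the things on the bench where they are, and finish while still holding the graver there, at rest.

Things in the scene. Friction and masses are not known exactly. Their poses are not given: they have to be found in the camera images.
- cabinet: Small dark wooden bench cabinet, fixed, 170 deep x 180 wide x 125 mm high, with two drawers one above the other. Origin: centre of its underside, on the bench. z is up, the drawers come out along its -x axis; y runs along its front.
- top_drawer (a joint): The top drawer of the cabinet: how far it is pulled out, in m, 0 = shut, at most 0.13. It slides along the cabinet's -x axis with about 1 to 2 N of friction and stays where it is left. Its box inside is 134 mm from front to back, 148 mm wide, 35 mm deep; a 10 mm high divider runs across it, 91 mm behind the inside of its front. The graver lies across the front part, about 50 mm behind the inside of the front; with the drawer out 0.10 m or more a gripper reaches it from above.
- top_drawer_handle (a point): Middle of the top drawer's straight brass bar handle. The bar is round, 11 mm thick and 90 mm long along the cabinet's y, its middle line 35 mm in front of the drawer front, 32 mm below the top of the cabinet; its axes are the cabinet's. The inside of the drawer front lies 54 mm behind this point (+x), the felt floor of the drawer 19 mm below it. The lower drawer's like handle is 51 mm below.
- graver_ball (a point): Centre of the graver's turned wooden ball handle (ball about 31 mm across, 15.5 mm above what the graver lies on). The graver is 117 mm long in all, 45 g or so, and lies flat. x: along the shaft towards the steel point, which is 102 mm away from this centre (as it lies x dips about 8 degrees below level); y: level across the tool; z: up. It lies in the drawer with the ball towards the cabinet's +y side. Grasp it across the ball, along y.
- graver_tip (a point): The end of the graver's steel point. Same axes as graver_ball: x points out of the point along the shaft.
- tweezers: Slim steel tweezers, 118 x 10 x 8 mm, loose in the back part of the top drawer, behind the divider. Origin: centre of the underside.
- burnisher: Short burnisher with a dark handle, 58 x 12 x 11 mm, loose in the back part of the top drawer. Origin: centre of the underside.
- camera_clamp: The inspection camera's mount: black clamp on the raised rail at the bench's back right corner, with a 12 mm upright post that carries the camera. Fixed. Origin: on the rail, 9 mm above the bench, under the post.
- lens (a point): Centre of the inspection camera's lens glass. The camera is a dark grey cylinder 36 mm across and 90 mm long on top of the post, its lens (in a white ring) about 0.23 m above the bench and turned differently each time; it looks 20 degrees downward. x: the line of sight, out of the lens; y: level; z: up and square to x.
- focus (a point): The spot in the air where the camera is sharp: on the line of sight, 50 mm in front of the lens glass. Same axes as lens. The graver's point belongs here, with the graver's x against this x.
- solder_tin: Round light metal tin, 49 mm across, 20 mm high, on the bench. Origin: centre of the underside.
- ring_sizers: Bunch of ring gauges on a keeper ring, 82 x 99 x 25 mm, lying on the bench before the cabinet. Origin: centre of the underside.

How it is judged (in metres and radians):
On the way, in this order (a step that is already met when the one before it is completed fails the run):
1. the top drawer is pulled open at least 90 mm (value of joint top_drawer above 0.09 m), for 0.2 s.
2. the graver is lifted out of the drawer in the gripper (height (world z) of graver_ball above 0.14 m and contact force between graver and the fingers above 0.5 N), for 0.2 s.
At the end, for the whole second after the job is handed in: The gripper alone holds the graver, by its ball, at rest: point within 12 mm of the spot 50 mm in front of the lens, shaft within 0.2 rad of the line of sight, point towards the lens, touching neither cabinet nor camera; tweezers and burnisher lie in the drawer (distance between graver_tip and focus below 0.012 m and angle between the x axis of graver_tip and the x axis of focus, either way round below 0.2 rad and x of graver_ball in the frame of focus above 0.05 m and contact force between graver and the fingers above 0.5 N and distance between the grasp point and graver_ball below 0.035 m and contact force between graver and cabinet below 0.1 N and contact force between graver and camera_clamp below 0.1 N and linear speed of graver below 0.02 m/s and z of tweezers in the frame of top_drawer_handle between -0.03 and 0.012 m and z of burnisher in the frame of top_drawer_handle between -0.03 and 0.012 m); the arm keeps its last pose, push and grip.
It fails at once if the camera or its mount is touched (contact force between camera_clamp and anything else above 1 N).
It fails at once if the camera is moved (distance of focus from where it was at the start of the episode above 0.008 m).
It fails at once if something standing on the bench is shoved aside (distance of any of solder_tin, ring_sizers from where it was at the start of the episode above 0.025 m).
It also fails if it takes over 48 s, if anything falls off the work surface, if the arm or the gripper's body presses on something with over 40 N, if the wrist force passes 120 N, or if a joint passes its speed limit or range.

## Robot

A 6-joint arm with a two-finger parallel gripper is mounted at the origin on the work surface; the furniture and walls round the work are solid. World frame = base frame: x ahead of the robot, y to its left, z up, the work surface at z = 0. Lengths are in mm, angles in rad, forces in N, time in s.
With the tool pointing down it reaches from about 350 to 975 mm from the base axis. Payload 7.1 kg.
Tool frame: the origin (TCP) lies on the centre line of the jaws, within the pads' length; the fingertips stand 8 mm ahead of it and the grasp point (between the pads) lies 11 mm behind it; z points along the fingers, x is the direction in which the jaws open and shut, and the axes are right-handed (so a half turn about z gives the same grasp; the last joint's range is limited). The gripper opens to 88 mm and grips with 3 to 60 N. Pads are 20 mm wide; open, the fingers measure 115 mm over their backs; the gripper's body (75 mm by 178 mm) begins 61 mm behind the grasp point.
Start: joints at [-1.365, 0.423, 1.63, -0, 1.089, -0.019], TCP at [139.339, -609.253, 230.675] pointing down, gripper open.
Joint ranges: [-3, 3], [-0.9, 2.11], [0.09, 2.58], [-1.31, 4.45], [0.11, 2.69], [-2.54, 2.54]. Speed limits (rad/s): [2.39, 2.39, 3.01, 3.14, 3.14, 3.14].

## Interface

Orientations are given as a rotation vector (axis times angle).
In Python, from workcell import ctrl gives the robot as it stands.
- The arm moves only by the shell command python3 -m handwheel 'ROWS'. ROWS is JSON, a list of rows, each a list of 3 entries, a list of its own where there are three numbers: the turn, a rotation vector about the tool's x, y, z in rad, then the shift along the tool's x, y, z in mm, then the opening, from 0 (shut) to 1 (fully open). In form: [[[ax, ay, az], [tx, ty, tz], jaw], ...]. A call has exactly 10 rows; each row shifts and turns the pose as measured when the row begins, along the tool's axes as they then stand; what a row does not reach is not made up. A row lasts 1/12 s, in which the tool goes at most 41.7 mm and 7.16 degrees, less where a joint would pass 70% of its speed; a pose out of reach is approached as far as the arm can. A call with a gripper value outside its range is refused whole. The fingers move at their own pace and stop on an object; the grip force is fixed at half the most. Time passes only in rows, so rows that do not move let the fingers close, or fill a call up. It gives the time, the measured TCP pose, the force and the opening at its end, in the units of the state.
- ctrl.get_obs(): the state, without advancing time (a new reading comes with each control period).
- ctrl.get_image(name): name is "side" or "top" or "wrist"; returns a dict with "pixels" (480x640x3 uint8, red, green, blue), "camera_matrix" (3x3 intrinsics, pixels), "rvec" (rotation vector, rad) and "tvec" (3), from world to camera coordinates, as OpenCV has them. Camera axes: x right, y down, z forward; pixel columns grow to the right and rows downward; lengths in mm; the calibration is good to about 2 mm. A picture is of the moment at which its call begins. There is no depth.
- ctrl.close_job(): hands the job in, once; it reports no verdict.
Trained networks look in a picture, given as the dict that the camera call returned (one of the last four; its "shot" number tells which), for a name from the list of things; names that differ only in an ending like _2 or _b are one class to them, and where a whole thing is asked for, a point or a joint stands for the part that bears it (a point fixed in the world has none). Each returns a list of dicts, best first, with "score" (0 to 1); they miss things now and then, are a little off and sometimes report something else, mostly with a low value. They report only what shows in the picture. A call takes as long as a camera call.
- ctrl.look_for(picture, query): "position" ([x, y, z] in mm, in the coordinates of the camera as it stood for that picture, good to about 4 mm: the middle of the surface that is visible of it).
- ctrl.spot_point(picture, query): "position" ([x, y, z] in mm, in the coordinates of the camera as it stood for that picture, good to about 4 mm: a listed point, or the origin of a listed thing).
The state is a dict: "t": time; "qpos": joint angles; "qvel": joint speeds; "joint_torque": joint torques, N m; "ee_pos": TCP position; "orientation": TCP orientation; "ft_force": force on the tool from outside, world axes, zero at the start; "moment": the same for the moment, N m; "width": finger opening in mm.
Only numpy, scipy, OpenCV 4.12 (cv2) and the standard library are available. Lean on these libraries where they do the work, as an engineer would, in place of code of your own. Each camera call takes 0.05 s, during which the arm holds its last target.

## Working session

There is one attempt and no reset: what is moved stays moved. The work goes in short steps, Python scripts to look and compute and a shell command to move; the robot and the scene stay as the last step left them, time stands still between calls to the robot, and variables do not carry over. Pictures are saved under pics/ and viewed, and the job is handed in when it is done.

```bash
ls; mkdir -p pics
cat > h.py <<'E'
import numpy as np,cv2
from scipy.spatial.transform import Rotation as R
from workcell import ctrl
def save(im,n): cv2.imwrite('pics/'+n+'.png',im["pixels"][:,:,::-1])
def c2w(im,p):
    Rm=R.from_rotvec(np.ravel(im["rvec"])).as_matrix(); return Rm.T@(np.array(p)-np.ravel(im["tvec"]))
def w2p(im,p):
    return cv2.projectPoints(np.array([p],float),np.ravel(im["rvec"]).astype(float),np.ravel(im["tvec"]).astype(float),np.array(im["camera_matrix"],float),None)[0].ravel()
def find(im,q,n=2):
    for f in ('spot_point','look_for'):
        try:
            for d in getattr(ctrl,f)(im,q)[:n]:
                w=c2w(im,d["position"]); print(q,f,round(d["score"],2),w.round(1),w2p(im,w).round())
        except Exception as e: print(q,f,e)
E
python3 - <<'E'
from h import *
print(ctrl.get_obs())
for c in ("side","top","wrist"):
    im=ctrl.get_image(c); save(im,c+'0'); print(c)
    for q in ("cabinet","top_drawer_handle","lens","focus","camera_clamp","solder_tin","ring_sizers"): find(im,q,1)
print(ctrl.get_obs()['t'])
E
```

```text
pics
{'t': 0.0, 'qpos': array([-1.36499002e+00,  4.23855697e-01,  1.63070128e+00,  1.80282176e-05,
        1.08860115e+00, -1.89923321e-02]), 'qvel': array([ 0.00014076,  0.00102828, -0.00133414, -0.00207259,  0.00023041,
       -0.00018467]), 'joint_torque': array([-1.12508203e-04, -5.44628298e+01, -2.73669165e+01,  6.42658537e-02,
        2.28187430e-02, -1.34749980e-04]), 'ee_pos': array([ 139.23969527, -608.72262789,  229.88798473]), 'orientation': array([-2.45578759e+00,  1.95764036e+00,  1.87680478e-03]), 'ft_force': array([-0.04749525, -0.65274402,  0.15966456]), 'moment': array([-0.02540495,  0.00972249,  0.03317494]), 'width': 87.8886586587309}
side
cabinet spot_point 0.7 [471.9 -72.2   1.2] [300. 287.]
cabinet look_for 0.72 [ 411.  -296.2   12.5] [272. 358.]
top_drawer_handle spot_point 0.98 [ 453.2 -182.3   91.3] [293. 280.]
top_drawer_handle look_for 0.7 [ 452.8 -150.2   98.6] [292. 268.]
lens spot_point 0.89 [ 515.9 -366.4  228.7] [343. 268.]
lens look_for 0.69 [ 542.9 -411.   250.7] [370. 271.]
focus look_for 0.83 [ 535.6 -410.4  248.7] [364. 273.]
camera_clamp spot_poi
[... 457 characters left out ...]
 250.]
top_drawer_handle spot_point 0.73 [ 449.3 -183.9   93.4] [331. 257.]
top_drawer_handle look_for 0.61 [ 451.8 -150.   116.2] [315. 254.]
lens spot_point 0.87 [ 514.6 -366.   234.4] [427. 208.]
lens look_for 0.76 [ 539.8 -400.3  260.5] [447. 191.]
focus look_for 0.84 [ 540.5 -392.8  258.9] [443. 191.]
camera_clamp spot_point 0.94 [ 527.1 -381.4    9.4] [416. 226.]
camera_clamp look_for 0.7 [ 533.5 -384.8  249.1] [438. 196.]
solder_tin spot_point 0.8 [ 400.7 -182.8   -2.1] [331. 284.]
solder_tin look_for 0.88 [ 399.2 -185.3   18.5] [332. 284.]
ring_sizers spot_point 0.67 [ 4.167e+02 -2.909e+02 -1.000e-01] [378. 276.]
ring_sizers look_for 0.71 [ 411.6 -282.9   12. ] [375. 277.]
wrist
2.25
```

View pics/side0.png

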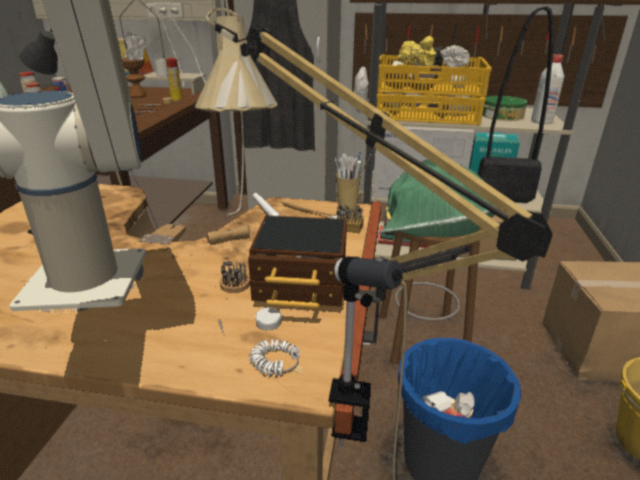

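View pics/top0.png

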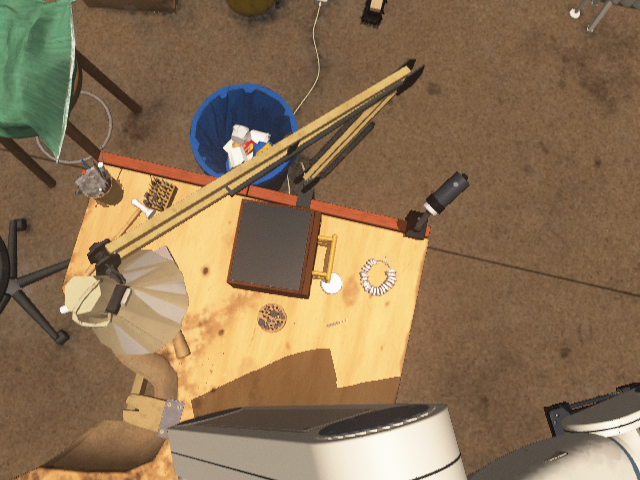

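The side view shows the cabinet at (300,260), its two brass handles at (293,280) and (293,303), the tin at (268,318), the rings at (273,357) and the camera at (365,272). The top view agrees: handle (325,257), camera (445,193). The lamp arm runs behind and above the cabinet.

Run:
```python
import cv2
t=cv2.imread('pics/top0.png'); s=cv2.imread('pics/side0.png')
cv2.imwrite('pics/t_a.png',cv2.resize(t[160:310,215:415],None,fx=4,fy=4,interpolation=2))
cv2.imwrite('pics/t_b.png',cv2.resize(t[160:250,390:490],None,fx=8,fy=6.67,interpolation=2)[:600])
cv2.imwrite('pics/s_b.png',cv2.resize(s[240:310,320:420],None,fx=8,fy=8,interpolation=2))
```

```text
(no output)
```

View pics/t_a.png

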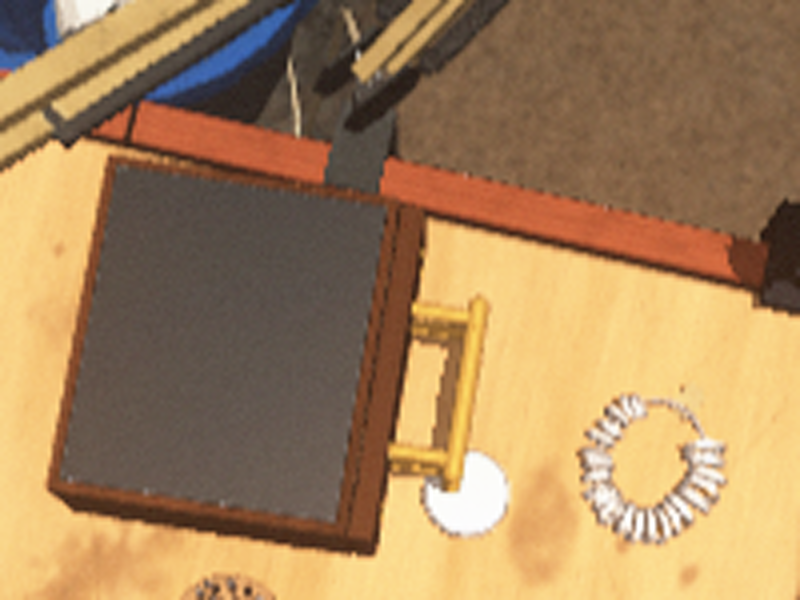

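View pics/t_b.png

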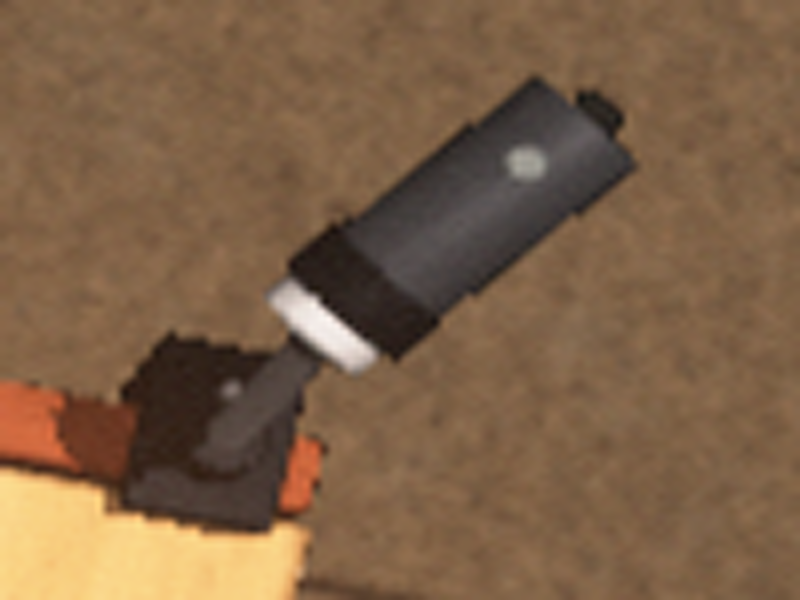

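View pics/s_b.png

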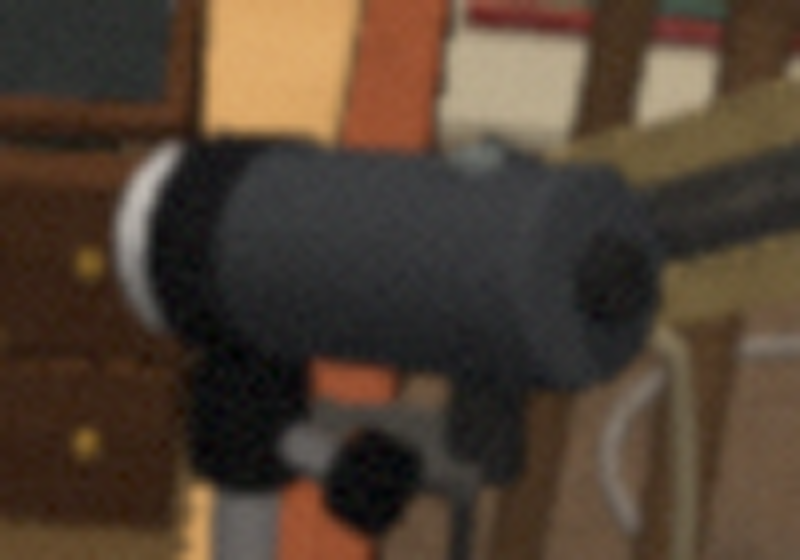

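```bash
cat > fit.py <<'E'
from h import *
from scipy.optimize import least_squares
t=ctrl.get_image("top"); s=ctrl.get_image("side")
def ax(y,p=np.radians(20)): return np.array([np.cos(p)*np.cos(y),np.cos(p)*np.sin(y),-np.sin(p)])
def res(v,raw=False):
    L=v[:3];a=ax(v[3]);B=L-90*a
    r=np.r_[w2p(t,L)-[429.2,210],w2p(t,B)-[463.1,178],w2p(s,L)-[338.8,270],w2p(s,B)-[394.5,275]]
    return r
o=least_squares(res,[515,-366,231,2.2]); print(o.x.round(3),np.degrees(o.x[3]),o.fun.round(1)); print('axis',ax(o.x[3]))
# cabinet yaw from top corner pixels, plane z
def onz(im,px,z):
    Rm=R.from_rotvec(np.ravel(im["rvec"])).as_matrix();K=im["camera_matrix"]
    c=-Rm.T@np.ravel(im["tvec"]);d=Rm.T@np.linalg.inv(K)@np.r_[px,1]
    return c+d*(z-c[2])/d[2]
q=lambda x,y:(215+x/4,160+y/4)
C=[onz(t,q(*p),125) for p in [(108,157),(425,212),(372,552),(50,487)]]
for c in C: print(c.round(1))
H=[onz(t,q(*p),93) for p in [(481,297),(453,489)]]
print(H, (H[0]+H[1])/2)
u=H[0]-H[1]; print('bar dir',np.degrees(np.arctan2(u[1],u[0])),np.linalg.norm(u))
for i in range(4):
    u=C[(i+1)%4]-C[i]; print(np.degrees(np.arctan2(u[1],u[0])),np.linalg.norm(u))
for im in (t,s):
    find(im,'top_drawer_handle',1);find(im,'lens',1);find(im,'ring_sizers',1);find(im,'solder_tin',1)
E
python3 fit.py
```

```text
[ 510.836 -370.12   227.847    2.304] 131.9930926145039 [-0.3  1.   0.4 -1.2  0.8  0.5 -0.9 -0.4]
axis [-0.6286929   0.69840351 -0.34202014]
[572.2   0.  125. ]
[ 537.2 -165.6  125. ]
[ 360.6 -132.8  125. ]
[399.   31.1 125. ]
[array([ 497.1931644 , -194.34604394,   93.        ]), array([ 394.98599508, -175.84077512,   93.        ])] [ 446.08957974 -185.09340953   93.        ]
bar dir -10.26259425531753 103.868909855807
-101.92468458643427 169.26797636722972
169.48398898239142 179.62032008466002
76.83029368110031 168.39517301612892
-10.1897161941079 175.98782015731115
top_drawer_handle spot_point 0.85 [ 447.5 -182.3   95.9] [330. 257.]
top_drawer_handle look_for 0.78 [ 451.5 -148.7  119.6] [314. 254.]
lens spot_point 0.87 [ 513.7 -365.7  231.6] [427. 209.]
lens look_for 0.66 [ 534.9 -396.6  261. ] [446. 194.]
ring_sizers spot_point 0.65 [ 425.9 -290.    -2.4] [377. 272.]
ring_sizers look_for 0.66 [ 408.4 -286.5   12.3] [377. 279.]
solder_tin spot_point 0.7 [ 400.1 -182.3   -1.2] [330. 284.]
solder_tin look_for 0.89 [ 399.2 -187.4   21.2] [333. 284.]
top_drawer_handle spot_point 0.86 [ 450.5 -184.5   89.7] [292. 282.]
top_drawer_handle look_for 0.69 [ 456.7 -150.6   94.6] [294. 270.]
lens spot_point 0.59 [ 517.4 -368.3  229.2] [344. 269.]
lens look_for 0.71 [ 535.8 -412.5  248.9] [364. 273.]
ring_sizers spot_point 0.7 [ 419.1 -290.6   -0.6] [277. 361.]
ring_sizers look_for 0.66 [ 410.6 -297.5   14.7] [271. 357.]
solder_tin spot_point 0.67 [ 404.7 -180.8    1.9] [269. 320.]
solder_tin look_for 0.98 [ 405.5 -194.2   18.8] [269. 317.]
```

```bash
cat >> h.py <<'E'
def pose():
    o=ctrl.get_obs(); return np.array(o['ee_pos']),R.from_rotvec(o['orientation']),o
def tgt(heading,tilt_dir=None,tilt=0):
    # tool x at heading(deg), z down, then optional world tilt
    h=np.radians(heading);x=np.array([np.cos(h),np.sin(h),0]);z=np.array([0,0,-1.])
    return R.from_matrix(np.c_[x,np.cross(z,x),z])
def plan(P,Rt,jaw=None):
    p,r,o=pose(); rel=r.inv()*Rt
    rv=rel.as_rotvec(); sh=r.inv().apply(np.array(P)-p); print('t',round(o['t'],2),'pos',p.round(1),'w',round(o['width'],1),'F',o['ft_force'].round(1))
    print('turn tool',rv.round(4),'deg',np.degrees(np.linalg.norm(rv)).round(1),'shift tool now',sh.round(1),'| shift in target axes',Rt.inv().apply(np.array(P)-p).round(1))
E
python3 - <<'E'
from h import *
from scipy.optimize import least_squares
t=ctrl.get_image("top"); s=ctrl.get_image("side")
for n,a,b in [('elbow',(412,70),(525,235)),('lampend',(100,252),(255,40)),('armbase',(305,195),(400,270))]:
    o=least_squares(lambda X:np.r_[w2p(t,X)-a,w2p(s,X)-b],[500,-100,300]); print(n,o.x.round(),o.fun.round(1))
P=[449,-183.5,170]
plan(P,tgt(-101))
E
```

```text
elbow [ 778. -347.  260.] [-0.9  3.5  2.4 -0.8]
lampend [405. 167. 468.] [ 0.2  3.1  4.3 -1. ]
armbase [ 635. -135.   65.] [  0.7 -18.4 -15.8   4.2]
t 3.25 pos [ 139.3 -609.3  230.7] w 88.0 F [-0.4  0.7  0.7]
turn tool [ 0.     -0.      0.4168] deg 23.9 shift tool now [-346.  -396.8   60.7] | shift in target axes [-477.  -222.8   60.7]
```

```bash
python3 -m handwheel '[[[0,0,0.1],[-23,-27,0],0.45],[[0,0,0.1],[-26,-24,0],0.45],[[0,0,0.1],[-29,-22,0],0.45],[[0,0,0.1],[-31,-18,0],0.45],[[0,0,0.017],[-36,-17,0],0.45],[[0,0,0],[-36,-17,0],0.45],[[0,0,0],[-36,-17,0],0.45],[[0,0,0],[-36,-17,0],0.45],[[0,0,0],[-36,-17,0],0.45],[[0,0,0],[-36,-17,0],0.45]]'
python3 - <<'E'
from h import *
plan([449,-183.5,170],tgt(-101))
E
```

```text
t: 4.08
ee_pos: [372.5, -298.2, 230.4]
orientation: [1.955, -2.456, 0.011]
ft_force: [-0.4, -0.6, -1.0]
width: 39.7
t 4.08 pos [ 372.5 -298.2  230.4] w 39.7 F [-0.4 -0.6 -1. ]
turn tool [-0.0037 -0.0064 -0.0339] deg 2.0 shift tool now [-129.3  -48.6   59.8] | shift in target axes [-127.2  -53.2   60.4]
```

```bash
python3 -m handwheel '[[[0,0,-0.034],[-32,-13,0],0.45],[[0,0,0],[-32,-13,0],0.45],[[0,0,0],[-32,-13,5],0.45],[[0,0,0],[-25,-10,10],0.45],[[0,0,0],[-5,-2,5],0.45],[[0,0,0],[0,0,0],0.45],[[0,0,0],[0,0,0],0.45],[[0,0,0],[0,0,0],0.45],[[0,0,0],[0,0,0],0.45],[[0,0,0],[0,0,0],0.45]]'
python3 - <<'E'
from h import *
plan([449,-183.5,170],tgt(-101))
for c in ("wrist","top","side"):
    im=ctrl.get_image(c); save(im,c+'1'); print(c)
    for q in ("top_drawer_handle","lens"): find(im,q,1)
E
```

```text
t: 4.92
ee_pos: [453.8, -176.4, 211.9]
orientation: [2.008, -2.416, 0.019]
ft_force: [1.2, 0.5, 0.5]
width: 39.5
t 4.92 pos [ 453.8 -176.4  211.9] w 39.5 F [1.2 0.5 0.5]
turn tool [-0.0095 -0.0079  0.0081] deg 0.8 shift tool now [ 7.5  3.8 41.9] | shift in target axes [ 7.9  3.3 41.9]
wrist
top_drawer_handle spot_point 0.64 [ 448.6 -186.1   95.2] [327. 240.]
top_drawer_handle look_for 0.81 [ 471.9 -155.5  114.9] [281. 225.]
lens spot_point 0.28 [ 399.5 -182.5    0.5] [328. 257.]
top
top_drawer_handle spot_point 0.4 [ 447.9 -182.2   95.8] [330. 257.]
top_drawer_handle look_for 0.49 [496.6 -11.4 124.2] [248. 234.]
lens spot_point 0.73 [ 514.2 -370.2  230.2] [429. 209.]
lens look_for 0.56 [ 539.7 -397.   260.4] [446. 191.]
side
top_drawer_handle spot_point 0.64 [ 448.1 -185.3   89.1] [290. 282.]
top_drawer_handle look_for 0.93 [ 454.9 -152.3   98.6] [293. 268.]
lens spot_point 0.82 [ 517.  -368.2  228.9] [344. 269.]
lens look_for 0.61 [ 539.3 -411.7  252.4] [367. 271.]
```

View pics/wrist1.png

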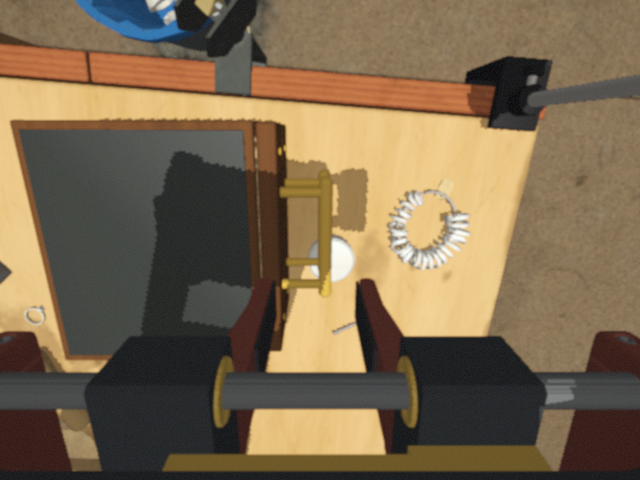

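The wrist view shows the upper bar running from (324,172) to (326,293), parallel to the jaws' faces. The fingers are at columns 255 and 375, with the bar between them.

```bash
cat >> h.py <<'E'
def onz(im,px,z):
    Rm=R.from_rotvec(np.ravel(im["rvec"])).as_matrix();K=np.array(im["camera_matrix"])
    c=-Rm.T@np.ravel(im["tvec"]);d=Rm.T@np.linalg.inv(K)@np.r_[px,1]
    return c+d*(z-c[2])/d[2]
E
python3 - <<'E'
from h import *
im=ctrl.get_image("wrist")
a=onz(im,(324,172),93);b=onz(im,(326,294),93);u=a-b
print(a,b,(a+b)/2,np.degrees(np.arctan2(u[1],u[0])),np.linalg.norm(u))
plan([448.5,-184.5,90],tgt(-101))
E
```

```text
[ 501.48546293 -192.10582883   93.        ] [ 401.50544662 -176.0822536    93.        ] [ 451.49545477 -184.09404122   93.        ] -9.105235975418188 101.25590661064041
t 5.72 pos [ 454.2 -175.3  211.6] w 39.5 F [0.5 0.3 0. ]
turn tool [-0.0091 -0.0077  0.0098] deg 0.9 shift tool now [  9.1   5.  121.6] | shift in target axes [ 10.1   3.8 121.6]
```

```bash
python3 -m handwheel '[[[-0.01,-0.008,0],[9,5,15],0.45],[[0,0,0],[0,0,22],0.45],[[0,0,0],[0,0,25],0.45],[[0,0,0],[0,0,25],0.45],[[0,0,0],[0,0,20],0.45],[[0,0,0],[0,0,12],0.45],[[0,0,0],[0,0,4],0.45],[[0,0,0],[0,0,0],0.45],[[0,0,0],[0,0,0],0.45],[[0,0,0],[0,0,0],0.45]]'
python3 - <<'E'
from h import *
plan([448.5,-184.5,88],tgt(-100.7))
im=ctrl.get_image("wrist");save(im,'wrist2')
im=ctrl.get_image("side");save(im,'side2')
cv2.imwrite('pics/s2.png',cv2.resize(im["pixels"][200:350,200:400,::-1],None,fx=4,fy=4))
E
```

```text
t: 6.55
ee_pos: [450.9, -184.9, 86.3]
orientation: [-2.009, 2.411, -0.008]
ft_force: [-0.2, -0.0, 0.2]
width: 39.5
t 6.55 pos [ 450.9 -184.9   86.3] w 39.5 F [-0.2 -0.   0.2]
turn tool [-0.0056 -0.001   0.0053] deg 0.4 shift tool now [ 0.1  2.4 -1.7] | shift in target axes [ 0.1  2.5 -1.7]
```

View pics/wrist2.png

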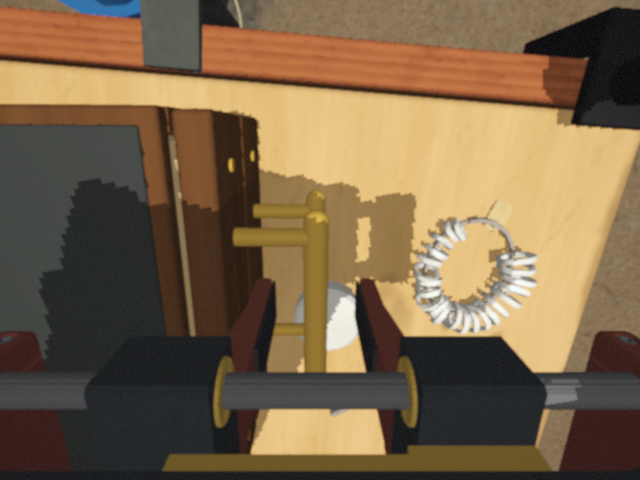

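View pics/s2.png

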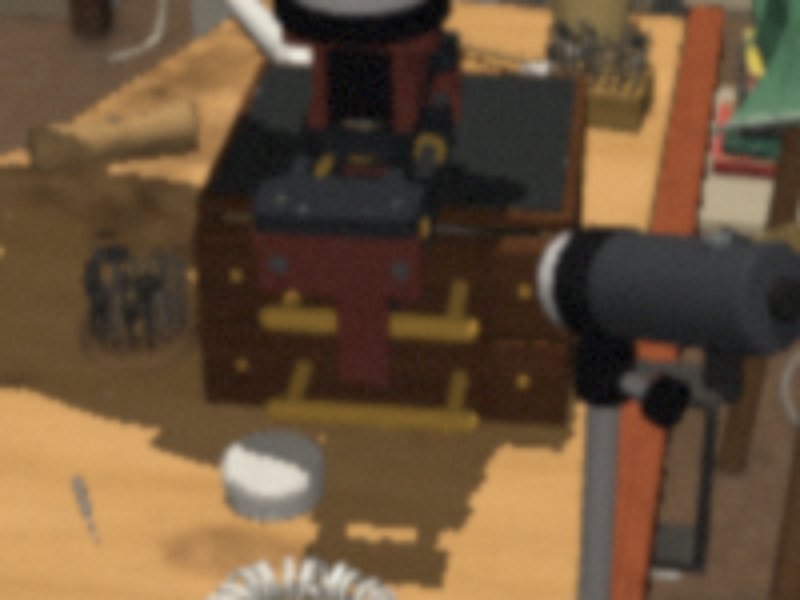

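The fingers straddle the upper bar near its middle: bar at column 316 in the wrist view, finger over the bar at (365,320) in the side crop. Now I close and pull.

```bash
python3 -m handwheel '[[[0,0,0],[0,0,0],0],[[0,0,0],[0,0,0],0],[[0,0,0],[0,0,0],0],[[0,0,0],[0,0,0],0],[[0,0,0],[0,0,0],0],[[0,0,0],[5,0,0],0],[[0,0,0],[10,0,0],0],[[0,0,0],[15,0,0],0],[[0,0,0],[15,0,0],0],[[0,0,0],[15,0,0],0]]'
python3 -c "
from h import *
plan([450.9,-184.9,86.3],tgt(-101))"
```

```text
t: 7.48
ee_pos: [441.5, -245.5, 89.1]
orientation: [-2.011, 2.405, -0.013]
ft_force: [2.0, 2.5, -0.2]
width: 10.1
t 7.48 pos [ 441.5 -245.5   89.1] w 10.1 F [ 2.   2.5 -0.2]
turn tool [-0.0105 -0.0003  0.014 ] deg 1.0 shift tool now [-61.4   1.5   2.8] | shift in target axes [-61.3   2.3   2.8]
```

```bash
python3 -m handwheel '[[[0,0,0],[14,0,0],0],[[0,0,0],[14,0,0],0],[[0,0,0],[12,0,0],0],[[0,0,0],[9,0,0],0],[[0,0,0],[5,0,0],0],[[0,0,0],[2,0,0],0],[[0,0,0],[0,0,0],0],[[0,0,0],[0,0,0],0.4],[[0,0,0],[0,0,0],0.4],[[0,0,0],[0,0,0],0.4]]'
python3 -c "
from h import *
plan([450.9,-184.9,86.3],tgt(-101))"
```

```text
t: 8.32
ee_pos: [429.2, -308.8, 89.1]
orientation: [-2.007, 2.409, -0.013]
ft_force: [0.3, -0.2, -0.1]
width: 26.5
t 8.32 pos [ 429.2 -308.8   89.1] w 26.5 F [ 0.3 -0.2 -0.1]
turn tool [-0.0105 -0.0004  0.0104] deg 0.8 shift tool now [-125.8    1.     2.7] | shift in target axes [-125.7    2.3    2.8]
```

```bash
python3 -m handwheel '[[[0,0,0],[0,0,0],0.5],[[0,0,0],[0,0,-15],0.5],[[0,0,0],[0,0,-30],0.5],[[0,0,0],[0,0,-30],0.5],[[0,0,0],[-15,0,-30],0.5],[[0,0,0],[-25,0,-20],0.5],[[0,0,0],[-25,0,0],0.5],[[0,0,0],[-15,0,0],0.5],[[0,0,0],[0,0,0],0.5],[[0,0,0],[0,0,0],0.5]]'
python3 - <<'E'
from h import *
plan([450.9,-184.9,86.3],tgt(-101))
for c in ("wrist","top","side"):
    im=ctrl.get_image(c); save(im,c+'3'); print(c)
    for q in ("top_drawer_handle","graver_ball","graver_tip","tweezers"): find(im,q,1)
E
```

```text
t: 9.15
ee_pos: [442.6, -223.7, 220.1]
orientation: [-2.012, 2.404, -0.01]
ft_force: [-0.2, -0.3, -0.6]
width: 43.9
t 9.15 pos [ 442.6 -223.7  220.1] w 43.9 F [-0.2 -0.3 -0.6]
turn tool [-0.0092  0.001   0.015 ] deg 1.0 shift tool now [-3.960e+01 -1.000e-01  1.338e+02] | shift in target axes [-39.7  -0.7 133.8]
wrist
top_drawer_handle spot_point 0.61 [ 424.3 -308.9   93.2] [421. 235.]
top_drawer_handle look_for 0.93 [ 454.2 -217.1   74.9] [305. 215.]
graver_ball spot_point 0.66 [ 411.1 -200.9   92.5] [295. 272.]
graver_ball look_for 0.63 [ 424.  -205.7   96.5] [297. 258.]
graver_tip spot_point 0.59 [ 509.7 -216.8   71.8] [292. 149.]
graver_tip look_for 0.92 [ 425.2 -204.1   94.7] [295. 256.]
tweezers spot_point 0.74 [ 461.3 -150.9   74.5] [228. 220.]
tweezers look_for 0.8 [ 458.8 -149.4   79.9] [226. 225.]
top
top_drawer_handle look_for 0.52 [ 441.1 -248.    79.1] [361. 260.]
side
top_drawer_handle spot_point 0.58 [ 428.1 -309.1   94. ] [280. 324.]
top_drawer_handle look_for 0.78 [ 444.  -261.4   92.2] [289. 306.]
graver_ball spot_point 0.87 [ 414.6 -198.7   88.6] [272. 288.]
graver_ball look_for 0.84 [ 421.  -206.2   89.9] [275. 289.]
graver_tip spot_point 0.72 [ 509.1 -215.5   78.7] [325. 295.]
graver_tip look_for 0.77 [ 420.2 -207.6   94.1] [275. 288.]
tweezers spot_point 0.69 [ 466.2 -148.7   71.5] [299. 279.]
tweezers look_for 0.56 [ 462.6 -147.    77.6] [297. 276.]
```

View pics/wrist3.png

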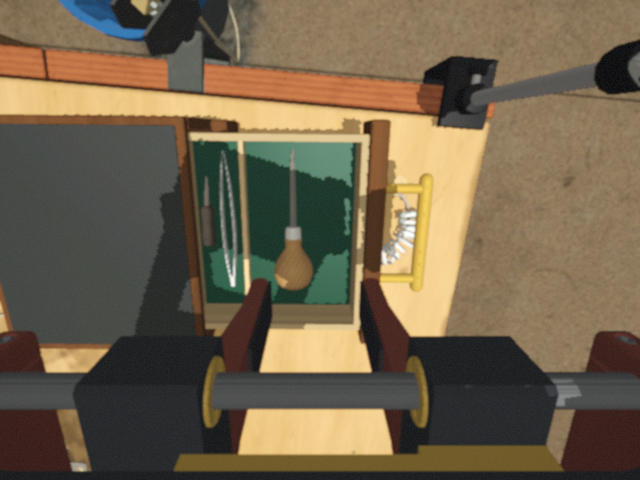

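View pics/top3.png

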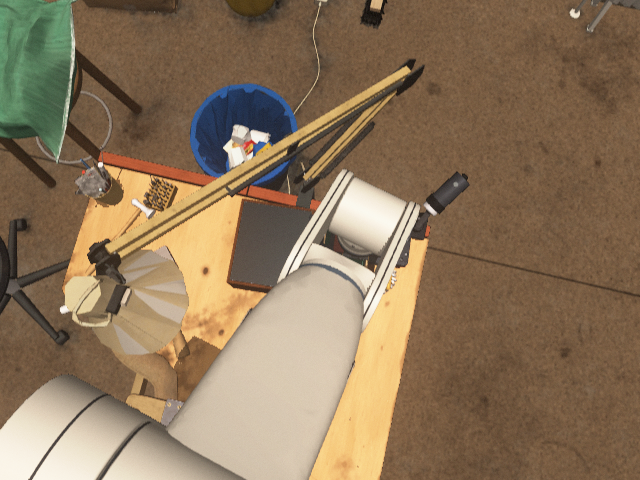

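The wrist view shows the drawer open with the graver inside: ball (294,270), tip (292,148), divider at column 243, tweezers at 228, burnisher at 207.

Run:
```python
from h import *
im=ctrl.get_image("wrist")
a=onz(im,(294,269),89);b=onz(im,(292.5,149),75);u=b-a
print(a,b,np.degrees(np.arctan2(u[1],u[0])),np.linalg.norm(u))
P=(a+[411,-201,0]+[414.6,-198.7,0])/3
print(P)
plan([P[0],P[1],84.5],tgt(-100))
```

```text
[ 412.0996195  -200.58905437   89.        ] [ 509.74392018 -218.00697989   75.        ] -10.114119062973948 100.1688254196289
[ 412.56653983 -200.09635146   29.66666667]
t 10.55 pos [ 442.4 -224.3  219.7] w 43.6 F [ 0.8 -0.4 -0.9]
turn tool [-0.0086  0.0014 -0.0046] deg 0.6 shift tool now [-18.3  34.9 135. ] | shift in target axes [-18.7  33.6 135.2]
```

```bash
python3 -m handwheel '[[[-0.009,0.001,-0.005],[-10,17,0],0.5],[[0,0,0],[-9,17,5],0.5],[[0,0,0],[0,0,20],0.5],[[0,0,0],[0,0,25],0.5],[[0,0,0],[0,0,25],0.5],[[0,0,0],[0,0,20],0.5],[[0,0,0],[0,0,10],0.5],[[0,0,0],[0,0,0],0.5],[[0,0,0],[0,0,0],0.5],[[0,0,0],[0,0,0],0.5]]'
python3 - <<'E'
from h import *
plan([412.5,-200.3,84.5],tgt(-100))
im=ctrl.get_image("wrist");save(im,'wrist4');find(im,'graver_ball',1);find(im,'graver_tip',1)
im=ctrl.get_image("side");find(im,'graver_ball',1);cv2.imwrite('pics/s4.png',cv2.resize(im["pixels"][200:350,200:400,::-1],None,fx=4,fy=4))
E
```

```text
t: 11.38
ee_pos: [413.5, -199.8, 113.0]
orientation: [-2.019, 2.404, -0.008]
ft_force: [-0.3, 0.5, 0.2]
width: 43.6
t 11.38 pos [ 413.5 -199.8  113. ] w 43.6 F [-0.3  0.5  0.2]
turn tool [-0.0055 -0.0017  0.0006] deg 0.3 shift tool now [ 0.6  1.  28.5] | shift in target axes [ 0.6  0.9 28.5]
graver_ball spot_point 0.58 [ 410.5 -200.9   88.4] [317. 288.]
graver_ball look_for 0.91 [ 421.3 -205.    95.7] [322. 274.]
graver_tip spot_point 0.69 [ 510.9 -216.7   70. ] [314.  91.]
graver_tip look_for 0.75 [ 424.2 -205.8   94.1] [322. 267.]
graver_ball spot_point 0.52 [ 414.1 -197.2   88.3] [272. 287.]
graver_ball look_for 0.73 [ 434.1 -207.7   88.3] [283. 290.]
```

View pics/wrist4.png

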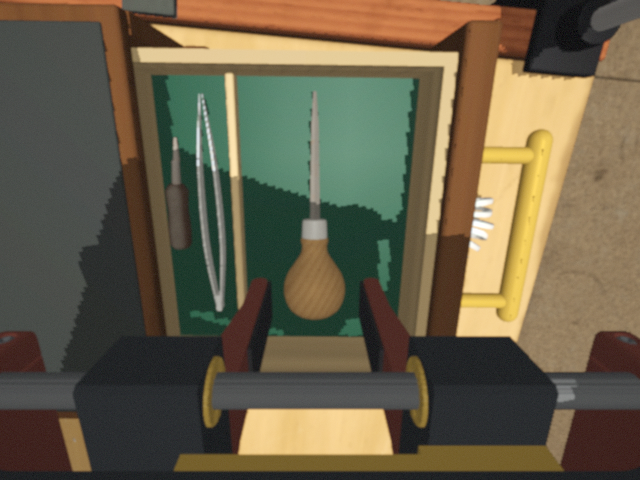

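View pics/s4.png

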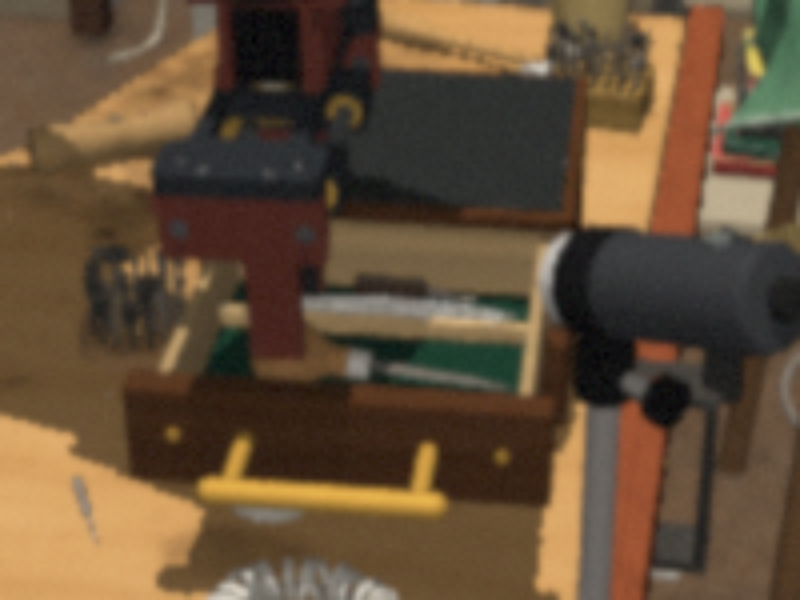

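The ball sits centred between the fingers at (315,285) and clear of the side wall. Descending.

```bash
python3 -m handwheel '[[[0,0,0],[0,1,8],0.5],[[0,0,0],[0,0,8],0.5],[[0,0,0],[0,0,5],0.5],[[0,0,0],[0,0,3],0.5],[[0,0,0],[0,0,1],0.5],[[0,0,0],[0,0,0],0.5],[[0,0,0],[0,0,0],0.5],[[0,0,0],[0,0,0],0.5],[[0,0,0],[0,0,0],0.5],[[0,0,0],[0,0,0],0.5]]'
python3 -c "
from h import *
plan([412.5,-200.3,84.5],tgt(-100))
im=ctrl.get_image('wrist');save(im,'wrist5')"
```

```text
t: 12.62
ee_pos: [412.4, -199.7, 85.0]
orientation: [-2.019, 2.404, -0.008]
ft_force: [-0.2, -0.1, -0.0]
width: 43.9
t 12.62 pos [ 412.4 -199.7   85. ] w 43.9 F [-0.2 -0.1 -0. ]
turn tool [-0.0054 -0.0016  0.0005] deg 0.3 shift tool now [ 0.6 -0.2  0.5] | shift in target axes [ 0.6 -0.2  0.5]
```

View pics/wrist5.png

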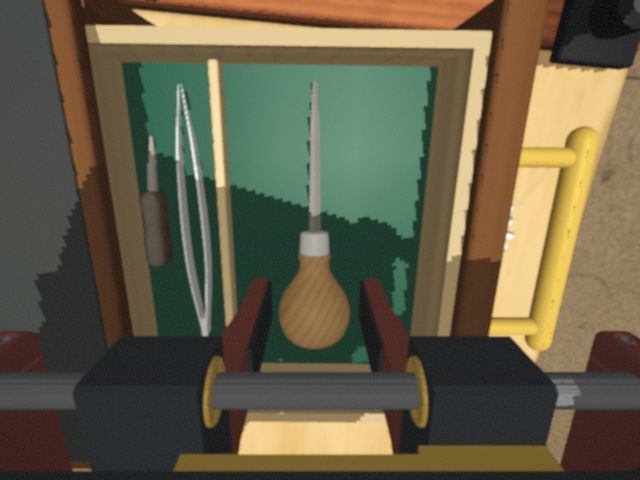

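Run:
```python
from h import *
im=ctrl.get_image('wrist')
p,r,o=pose()
print(w2p(im,p),w2p(im,r.apply([0,0,-11])+p),w2p(im,r.apply([0,0,8])+p))
print(onz(im,(314,312),89))
for d in (-5,0,5): print(d,w2p(im,p+r.apply([0,d,-4])))
find(im,'graver_ball',1)
```

```text
[314.79056191 304.52034605] [314.79935978 316.18546501] [314.78481488 296.90034398]
[ 410.73891777 -199.01781486   89.        ]
-5 [314.78608669 298.92909835]
0 [314.79363289 308.59216735]
5 [314.80104507 318.08362619]
graver_ball spot_point 0.58 [ 408.9 -202.3   89.4] [322. 315.]
graver_ball look_for 0.72 [ 422.9 -205.5   95. ] [324. 292.]
```

```bash
python3 -m handwheel '[[[0,0,0],[0,2,0.5],0.5],[[0,0,0],[0,0,0],0],[[0,0,0],[0,0,0],0],[[0,0,0],[0,0,0],0],[[0,0,0],[0,0,0],0],[[0,0,0],[0,0,0],0],[[0,0,0],[0,0,0],0],[[0,0,0],[0,0,-5],0],[[0,0,0],[0,0,-12],0],[[0,0,0],[0,0,-15],0]]'
python3 -c "
from h import *
plan([412.5,-200.3,84.5],tgt(-100))
im=ctrl.get_image('wrist');save(im,'wrist6')"
```

```text
t: 13.65
ee_pos: [408.1, -198.2, 115.5]
orientation: [2.02, -2.406, -0.0]
ft_force: [0.8, 0.0, -0.6]
width: 29.2
t 13.65 pos [ 408.1 -198.2  115.5] w 29.2 F [ 0.8  0.  -0.6]
turn tool [0.0002 0.0001 0.0006] deg 0.0 shift tool now [ 1.3 -4.7 31. ] | shift in target axes [ 1.3 -4.7 31. ]
```

View pics/wrist6.png

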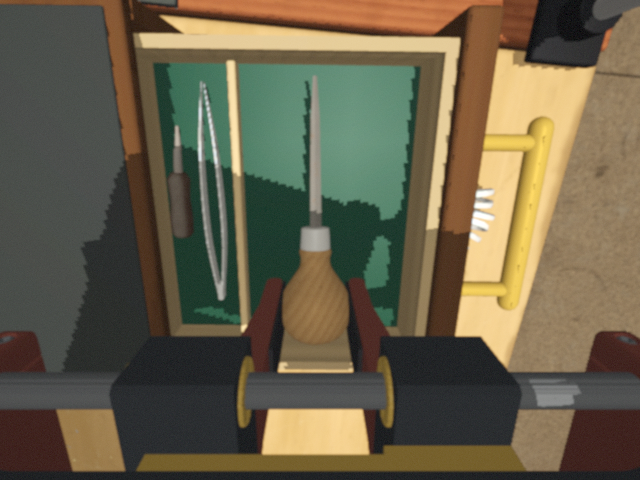

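Held: the ball is between the pads at (315,300), width 29 mm. Lifting higher.

```bash
python3 -m handwheel '[[[0,0,0],[0,0,-18],0],[[0,0,0],[0,0,-20],0],[[0,0,0],[0,0,-20],0],[[0,0,0],[0,0,-18],0],[[0,0,0],[0,0,-12],0],[[0,0,0],[0,0,-5],0],[[0,0,0],[0,0,0],0],[[0,0,0],[0,0,0],0],[[0,0,0],[0,0,0],0],[[0,0,0],[0,0,0],0]]'
python3 - <<'E'
from h import *
p,r,o=pose();print(p,r.as_matrix().round(2),o['width'])
for c in ("wrist","side","top"):
    im=ctrl.get_image(c); save(im,c+'7'); print(c)
    for q in ("graver_ball","graver_tip","lens"): find(im,q,1)
    if c=="side": cv2.imwrite('pics/s7.png',cv2.resize(im["pixels"][200:350,200:400,::-1],None,fx=4,fy=4))
E
```

```text
t: 14.53
ee_pos: [408.7, -198.5, 214.7]
orientation: [-2.019, 2.404, -0.008]
ft_force: [1.0, 0.4, -0.2]
width: 29.6
[ 408.68642104 -198.48011056  214.72745221] [[-0.17 -0.98  0.  ]
 [-0.98  0.17 -0.  ]
 [ 0.   -0.01 -1.  ]] 29.601646159762527
wrist
graver_ball spot_point 0.86 [ 408.7 -200.6  220.3] [319. 309.]
graver_ball look_for 0.78 [ 423.1 -206.5  225. ] [327. 284.]
graver_tip spot_point 0.56 [ 508.9 -216.2  201.2] [315.  77.]
graver_tip look_for 0.81 [ 423.4 -203.6  223.1] [320. 282.]
side
graver_ball spot_point 0.75 [ 414.3 -194.8  218.5] [269. 222.]
graver_ball look_for 0.76 [ 437.9 -206.1  217.4] [283. 225.]
graver_tip spot_point 0.66 [ 509.9 -212.8  206.4] [326. 231.]
graver_tip look_for 0.77 [ 436.  -210.8  221.5] [282. 224.]
lens spot_point 0.83 [ 517.  -368.3  230.1] [344. 268.]
lens look_for 0.84 [ 540.2 -409.5  250.5] [367. 271.]
top
lens spot_point 0.89 [ 514.1 -367.8  232.5] [428. 209.]
```

View pics/wrist7.png

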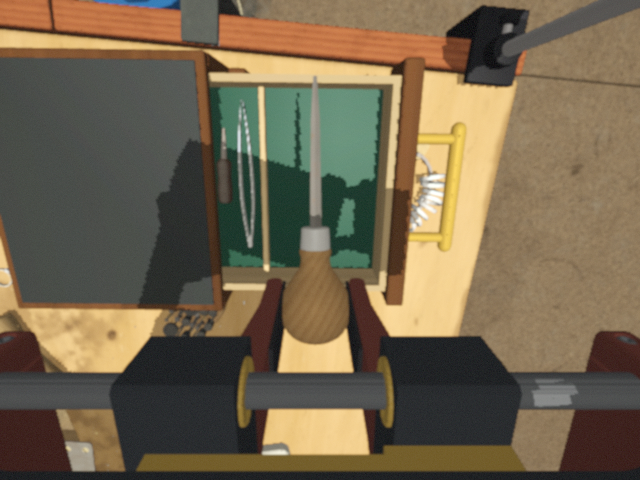

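View pics/s7.png

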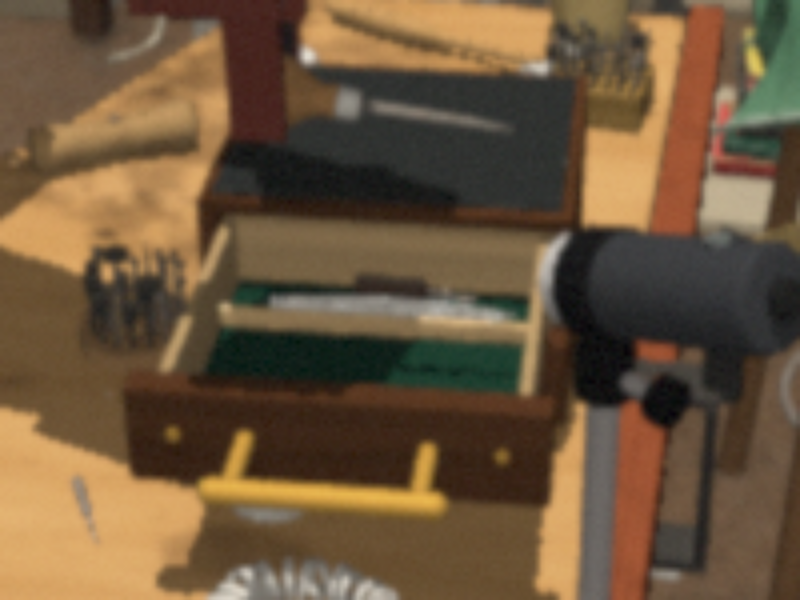

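```bash
cat > fin.py <<'E'
from h import *
from scipy.optimize import least_squares
import json
E
python3 - <<'E'
from fin import *
w=ctrl.get_image('wrist'); s=ctrl.get_image('side'); p,r,o=pose()
def tool(v):
    y,z,th,ps=v
    a=np.array([np.sin(ps)*np.cos(th),-np.cos(ps)*np.cos(th),np.sin(th)])
    b=np.array([0,y,z]); return b,b+102*a,a
def f(v):
    b,t,a=tool(v); B=p+r.apply(b);T=p+r.apply(t)
    return np.r_[w2p(w,T)-[315.5,78],(w2p(w,B)-[315.5,306])/2,(w2p(s,T)-[328,232]), (B-[411,-198.5,219.5])/4,(T-[509.4,-214.5,203.8])/4]
o=least_squares(f,[0,-5,.14,0]);print(o.x,o.fun.round(1));b,t,a=tool(o.x);print(b,t,a)
json.dump(dict(b=list(b),t=list(t),a=list(a)),open('g.json','w'))
E
cat >> fin.py <<'E'
g=json.load(open('g.json')) 
b,t,a=[np.array(g[k]) for k in 'bta']
def ax(y,p=np.radians(20)): y=np.radians(y);return np.array([np.cos(p)*np.cos(y),np.cos(p)*np.sin(y),-np.sin(p)])
def final(L,yaw,stand=0):
    A=ax(yaw); d=-A                      # wanted graver x
    h=np.cross([0,0,1],d);h/=np.linalg.norm(h)
    W=np.c_[d,h,np.cross(d,h)]           # graver frame in world
    yt=np.cross(np.cross(a,[1,0,0]),a)*-1 # graver y in tool = -x side
    y0=-np.array([1,0,0]); 
    # tool x level: graver y (level) is +/- tool x
    zt=np.cross(a,[1,0,0]); zt/=np.linalg.norm(zt); yt=np.cross(zt,a)
    if zt[2]>0: zt=-zt; yt=-yt
    T=np.c_[a,yt,zt]; 
    if np.linalg.det(T)<0: raise SystemExit('det')
    Rf=R.from_matrix(W@T.T)
    F=np.array(L)+50*A
    return F+stand*A-Rf.apply(t),Rf,F
E
python3 - <<'E'
from fin import *
P,Rf,F=final([513.5,-368.5,229.5],132,40); print('F',F,'P',P,Rf.as_matrix().round(2)); plan(P,Rf)
P0,_,_=final([513.5,-368.5,229.5],132,0);print(P0)
E
```

```text
[ 0.17604142 -1.89516481  0.12427264  0.00316975] [-0.2 -0.7 -0.4  0.4 -2.1  0.7 -0.5 -0.  -0.5 -0.2 -0.5  0.4]
[ 0.          0.17604142 -1.89516481] [   0.32082092 -101.03683511   10.74804278] [ 0.0031453  -0.9922831   0.12395302]
F [ 482.06114534 -333.58361457  212.39899283] P [ 393.45868045 -235.17868287  162.22558868] [[-0.74 -0.6   0.31]
 [-0.67  0.66 -0.34]
 [ 0.   -0.46 -0.89]]
t 15.68 pos [ 409.1 -198.7  215.6] w 29.2 F [-0.2  0.2 -0.9]
turn tool [0.4486 0.1576 0.6479] deg 46.0 shift tool now [38.5  9.5 53.4] | shift in target axes [36.   9.6 55. ]
[ 418.60976417 -263.11179122  175.90639441]
```

```bash
python3 -m handwheel '[[[0.056,0.02,0.081],[5,1,6],0],[[0.056,0.02,0.081],[5,1,7],0],[[0.056,0.02,0.081],[5,1,7],0],[[0.056,0.02,0.081],[5,1,7],0],[[0.056,0.02,0.081],[5,1,7],0],[[0.056,0.02,0.081],[5,1,7],0],[[0.056,0.02,0.081],[5,1,7],0],[[0.056,0.02,0.081],[4,1,6],0],[[0,0,0],[0,0,0],0],[[0,0,0],[0,0,0],0]]'
python3 - <<'E'
from fin import *
P,Rf,F=final([513.5,-368.5,229.5],132,40); plan(P,Rf)
for c in ("wrist","side","top"):
    im=ctrl.get_image(c); save(im,c+'8'); print(c)
    for q in ("graver_ball","graver_tip","lens"): find(im,q,1)
    p,r,o=pose(); print('tip model',p+r.apply(t),w2p(im,p+r.apply(t)),'lens px',w2p(im,[513.5,-368.5,229.5]))
    if c=="side": cv2.imwrite('pics/s8.png',cv2.resize(im["pixels"][200:350,220:420,::-1],None,fx=4,fy=4))
    if c=="top": cv2.imwrite('pics/t8.png',cv2.resize(im["pixels"][150:300,320:520,::-1],None,fx=4,fy=4))
E
```

```text
t: 16.52
ee_pos: [395.8, -236.8, 168.3]
orientation: [-1.127, 2.703, -0.614]
ft_force: [0.2, -0.2, 0.2]
width: 29.6
t 16.52 pos [ 395.8 -236.8  168.3] w 29.6 F [ 0.2 -0.2  0.2]
turn tool [0.0342 0.0053 0.0529] deg 3.6 shift tool now [0.3 5.1 4.3] | shift in target axes [0.6 5.2 4.2]
wrist
graver_ball spot_point 0.67 [ 395.7 -237.4  176.4] [314. 304.]
graver_ball look_for 0.58 [ 403.8 -243.8  184.4] [312. 281.]
graver_tip spot_point 0.57 [ 464.9 -304.1  201.1] [311.  77.]
graver_tip look_for 0.96 [ 403.3 -243.4  182.4] [312. 283.]
tip model [ 464.19293447 -305.11389961  202.11927205] [314.34083378  75.48897994] lens px [ 342.11298912 -163.1732507 ]
side
graver_ball spot_point 0.9 [ 398.3 -232.6  172.9] [260. 257.]
graver_ball look_for 0.9 [ 409.4 -252.1  185.5] [266. 256.]
graver_tip look_for 0.78 [ 406.1 -250.5  187.8] [264. 255.]
lens spot_point 0.73 [ 516.2 -368.2  226.5] [343. 270.]
lens look_for 0.79 [ 540.2 -410.9  252.6] [368. 270.]
tip model [ 463.86229288 -304.89889991  201.75865131] [302.15720037 263.34818777] lens px [341.47779235 268.72625985]
top
graver_ball spot_point 0.85 [ 400.9 -238.7  172.9] [361. 274.]
graver_ball look_for 0.75 [ 410.9 -254.1  185.1] [369. 268.]
graver_tip spot_point 0.81 [ 465.1 -304.4  209. ] [395. 237.]
graver_tip look_for 0.73 [ 410.5 -248.6  191.3] [366. 268.]
lens spot_point 0.75 [ 514.3 -369.2  232.6] [429. 209.]
lens look_for 0.8 [ 535.9 -399.5  259.9] [447. 193.]
tip model [ 463.84100484 -304.88647754  201.71765952] [394.42845548 238.71547769] lens px [428.15727194 209.46099212]
```

View pics/wrist8.png

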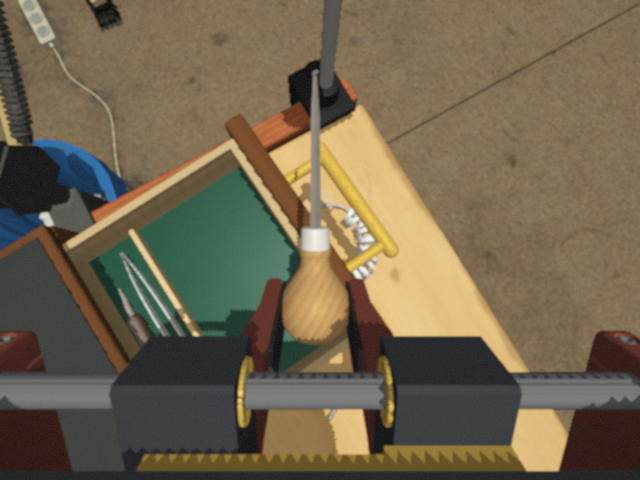

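View pics/s8.png

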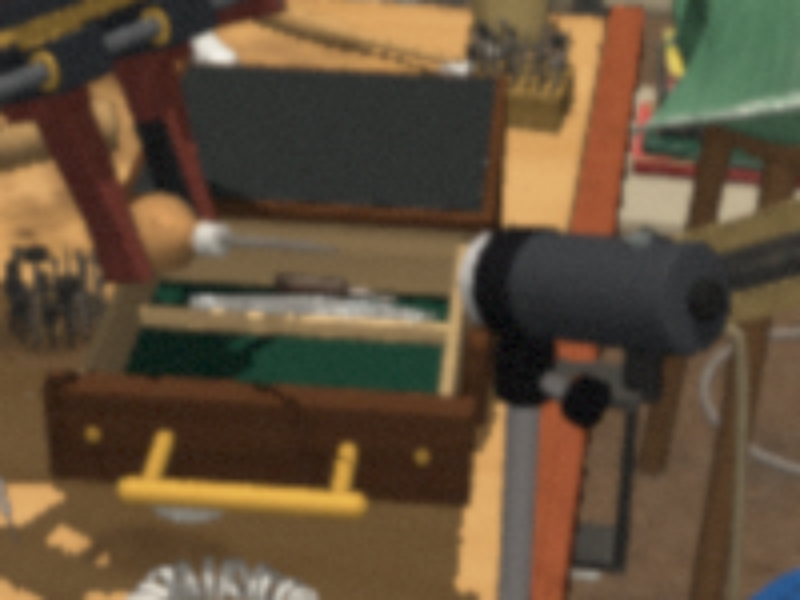

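View pics/t8.png

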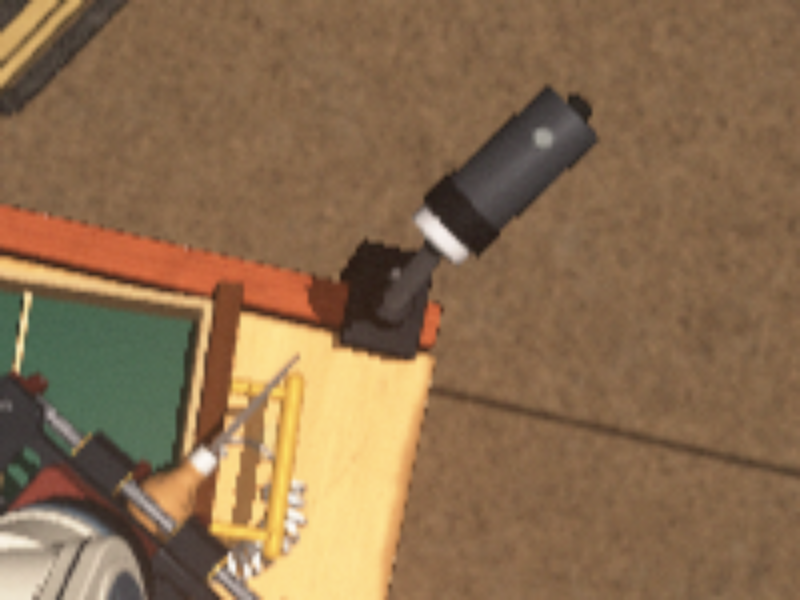

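Tip at (315,75) in the wrist view, (395,239) in the top view and about (302,263) in the side view agrees with the model. The lens is out of the wrist view, so I refit the camera axis.

Run:
```python
from fin import *
T=ctrl.get_image("top"); s=ctrl.get_image("side")
# top crop t8: ring ends (413,215),(463,262); rear ends (548,88),(597,137); side crop s8: front centre ~(485,287), rear centre (700,297)
qt=lambda x,y:np.array([320+x/4,150+y/4]); qs=lambda x,y:np.array([220+x/4,200+y/4])
for ln in (85,90,95):
  for net in (0,1):
    def f(v):
        L=v[:3];B=L-ln*ax(v[3])
        e=np.r_[w2p(T,L)-qt(438,239),w2p(T,B)-qt(572,112),w2p(s,L)-qs(485,284),w2p(s,B)-qs(700,297)]
        return np.r_[e,net*(L-[515.3,-367.8,230])/2]
    o=least_squares(f,[515,-366,231,132],x_scale=[1,1,1,1]);print(ln,o.x.round(1),o.fun.round(1))
```

```text
85 [ 513.4 -372.8  228.6  133.1] [ 0.8 -0.2 -0.6 -1.3  0.5 -0.  -1.4  0.2 -0.  -0.  -0. ]
85 [ 514.1 -371.4  228.5  132.1] [ 0.  -0.5 -0.9 -1.1  1.  -0.6 -1.6  0.  -0.6 -1.8 -0.7]
90 [ 512.5 -370.1  227.6  131.5] [-0.7  0.4  0.6 -1.7 -0.4 -0.4 -0.4  0.7 -0.  -0.  -0. ]
90 [ 513.2 -369.4  228.   130.7] [-1.   0.   0.7 -1.7  0.1 -1.  -0.5  0.5 -1.1 -0.8 -1. ]
95 [ 511.6 -367.3  226.6  130. ] [-2.2  1.   1.9 -2.1 -1.3 -0.9  0.5  1.2 -0.   0.  -0. ]
95 [ 512.3 -367.4  227.4  129.4] [-2.1  0.6  2.4 -2.2 -0.8 -1.4  0.6  0.9 -1.5  0.2 -1.3]
```

Settling on L = (513.5, -369.3, 228.8) and yaw 131.5°.

Run:
```python
from fin import *
P,Rf,F=final([513.5,-369.3,228.8],131.5,0); plan(P,Rf)
```

```text
t 17.67 pos [ 395.9 -237.1  168.5] w 29.4 F [-0.4  0.5 -0.3]
turn tool [0.0329 0.009  0.0583] deg 3.9 shift tool now [  1.7 -34.6   8.9] | shift in target axes [ -0.4 -34.3  10. ]
```

```bash
python3 -m handwheel '[[[0.016,0.004,0.03],[1,-4,2],0],[[0.016,0.004,0.028],[0,-5,2],0],[[0,0,0],[0,-6,2],0],[[0,0,0],[0,-6,2],0],[[0,0,0],[0,-5,1],0],[[0,0,0],[0,-4,0],0],[[0,0,0],[0,-2,0],0],[[0,0,0],[0,0,0],0],[[0,0,0],[0,0,0],0],[[0,0,0],[0,0,0],0]]'
python3 - <<'E'
from fin import *
P,Rf,F=final([513.5,-369.3,228.8],131.5,0); plan(P,Rf)
for c in ("wrist","side","top"):
    im=ctrl.get_image(c); save(im,c+'9'); print(c)
    for q in ("graver_ball","graver_tip","lens","tweezers","burnisher"): find(im,q,1)
    p,r,o=pose(); print('tip model',p+r.apply(t),w2p(im,p+r.apply(t)))
    if c=="side": cv2.imwrite('pics/s9.png',cv2.resize(im["pixels"][220:320,260:410,::-1],None,fx=5,fy=5))
    if c=="top": cv2.imwrite('pics/t9.png',cv2.resize(im["pixels"][170:280,350:480,::-1],None,fx=5,fy=5))
E
```

```text
t: 18.5
ee_pos: [418.7, -263.7, 175.7]
orientation: [-1.031, 2.713, -0.651]
ft_force: [0.3, 0.2, 0.4]
width: 29.2
t 18.5 pos [ 418.7 -263.7  175.7] w 29.2 F [0.3 0.2 0.4]
turn tool [ 0.0018  0.0017 -0.0018] deg 0.2 shift tool now [-1.   0.2  0.5] | shift in target axes [-1.   0.2  0.5]
wrist
graver_ball spot_point 0.75 [ 414.7 -263.4  180.1] [319. 311.]
graver_ball look_for 0.8 [ 424.7 -274.   193.5] [318. 278.]
graver_tip spot_point 0.56 [ 481.5 -333.1  209.6] [311.  84.]
graver_tip look_for 0.83 [ 423.6 -272.8  189.7] [318. 282.]
lens look_for 0.71 [ 423.2 -271.9  193.4] [318. 284.]
tweezers look_for 0.55 [ 505.7 -157.2   80.3] [129. 333.]
tip model [ 481.63755547 -334.82734877  212.05702021] [313.22689429  77.80473204]
side
graver_ball spot_point 0.8 [ 418.3 -262.   179.7] [272. 262.]
graver_ball look_for 0.8 [ 427.8 -278.4  193. ] [278. 260.]
graver_tip look_for 0.66 [ 426.6 -276.9  193.3] [277. 260.]
lens spot_point 0.58 [ 515.7 -369.8  227.1] [343. 271.]
lens look_for 0.65 [ 539.  -411.5  254.1] [367. 269.]
tweezers spot_point 0.57 [ 462.3 -149.1   73.4] [297. 279.]
tweezers lo
[... 167 characters left out ...]
ip model [ 481.62421968 -334.84390595  212.07390635] [315.77670836 267.55263668]
top
graver_ball spot_point 0.71 [ 482.5 -336.6  216.5] [411. 227.]
graver_ball look_for 0.7 [ 434.2 -281.9  193.8] [383. 255.]
graver_tip spot_point 0.51 [ 485.3 -334.4  218.2] [410. 226.]
graver_tip look_for 0.73 [ 428.  -276.8  202.1] [381. 257.]
lens spot_point 0.81 [ 516.2 -371.   231.2] [430. 208.]
lens look_for 0.74 [ 540.7 -401.2  262.3] [448. 191.]
tweezers spot_point 0.4 [ 460.5 -148.5   75.2] [314. 253.]
burnisher spot_point 0.58 [ 472.6 -136.6   72.9] [309. 248.]
burnisher look_for 0.28 [ 491.9 -219.4   72.7] [347. 238.]
tip model [ 481.63850684 -334.84181758  212.07730118] [410.13125188 228.18245144]
```

View pics/s9.png

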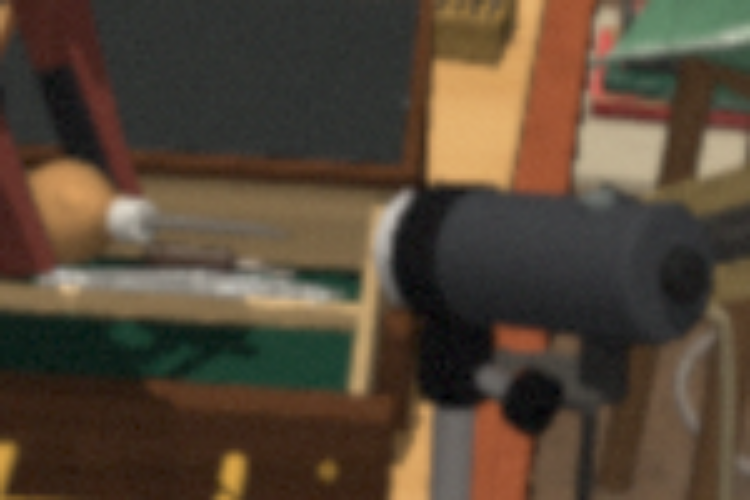

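View pics/t9.png

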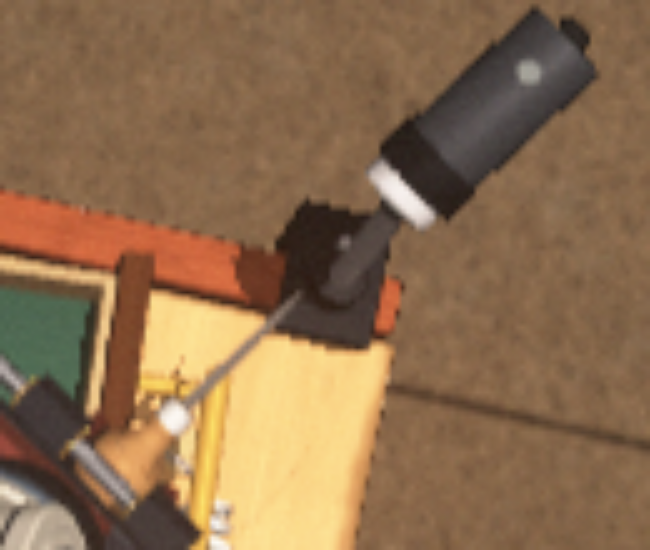

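View pics/wrist9.png

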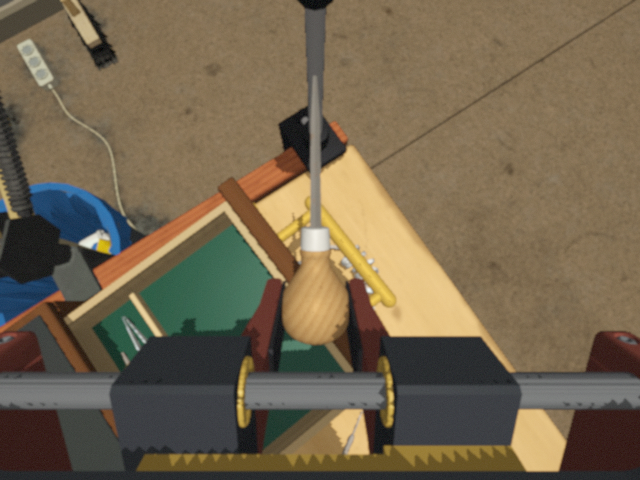

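Run:
```python
from fin import *
T=ctrl.get_image("top"); s=ctrl.get_image("side")
def tri(a,b):
    o=least_squares(lambda X:np.r_[w2p(T,X)-a,w2p(s,X)-b],[480,-330,210]);return o.x,o.fun
tip,e=tri([410,228.4],[318,267.2]);print(tip,e.round(1))
fe,e=tri([350+173/5,170+416/5],[260+130/5,220+220/5]);print('ferrule',fe,e.round(1))
for a,b in [((430.8,209.4),(341,270.3)),((429,208.6),(343.3,269.7))]:
    L,e=tri(a,b); B,e2=tri([350+567/5,170+38/5],[260+672/5,220+268/5])
    d=L-tip; A=ax(131.5); print(L,e.round(1),'dist',np.linalg.norm(d),'along/err',-d@A,(d+(-d@A)*A).round(1),np.linalg.norm(L-B))
d=(tip-fe)/np.linalg.norm(tip-fe);print(np.degrees(np.arccos(-d@ax(131.5))))
tw=[find(T,'lens',1),find(s,'lens',1)]
```

```text
[ 483.5874892 -334.5657932  212.0702214] [-0.1 -1.2 -0.9  0.2]
ferrule [ 439.2412079  -285.68846127  189.90608386] [-0.1 -0.7 -0.5  0.1]
[ 512.53685268 -373.36958802  230.19707644] [ 0.   0.4  0.3 -0.1] dist 51.695096595797 along/err 51.53498770472922 [-3.1 -2.5  0.5] 86.12529037965557
[ 515.58744245 -370.3415976   228.95671891] [-0.  -0.2 -0.1  0. ] dist 50.88279656386203 along/err 50.87917431344928 [ 0.3  0.  -0.5] 86.79985001757602
1.5877090436836703
lens spot_point 0.58 [ 513.7 -368.4  232. ] [428. 209.]
lens look_for 0.82 [ 539.2 -397.3  260. ] [446. 192.]
lens spot_point 0.93 [ 515.1 -366.6  230.1] [342. 268.]
lens look_for 0.62 [ 539.8 -411.4  253.9] [368. 269.]
```

Triangulated tip to lens is 51–52 mm, up to 4 mm off the line and 1.6° off the axis. The arm is at rest, so I hand in.

```bash
python3 -c "
from h import *
o=ctrl.get_obs();print(o['t'],o['width'],abs(o['qvel']).max());print(ctrl.close_job())"
```

```text
20.45 29.418425779289244 0.0015872648039852173
the job is handed in; nothing more can be done
None
```

I pulled the top drawer open about 0.125 m by its bar and gripped the graver across its ball. I lifted it clear and held it up to the inspection camera, then handed in at t = 20.5 s with the arm at rest and the jaws at 29 mm on the ball.

- **Point position:** triangulating from the top and side pictures puts the point 51–52 mm in front of the lens and up to 4 mm off the line of sight.
- **Shaft direction:** it is about 1.6° off the camera axis I fitted from the pictures.
- **Other things:** tweezers and burnisher were still found in the drawer. I saw no contact with the camera, and I did not re-measure the tin and rings at the end.
- **Disagreements:** the lens estimates from the networks and my own fits differed by up to about 5–6 mm, so the 51–52 mm carries that uncertainty. In the last top picture the network reported the ball at the tip's position; the other two views had it in the gripper.

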